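# Put the tape measure away and bolt the tool box

## Task

Put the yellow tape measure away in the open grey tool box: stand it upright on the box floor and let go of it, then shut the blue lid right down, and only then slide the red-handled bolt (on the box front, under the lid's overhanging lip) along its track, away from you, fully home through its keeper. Leave the tin beside the tape measure and the pliers where they are.

Things in the scene. Friction and masses are not known exactly. Their poses are not given: they have to be found in the camera images.
- tool_box: grey steel tool box fixed to the bench, 130 mm deep (its x) by 260 mm wide (its y) by 113 mm high, walls 3 mm, floor 4 mm thick. Origin: centre of its underside, on the bench. Its -x is its front (the side with the bolt), +y its left end, z up; it stands with yaw -1.45 to -1.0 rad, so its front faces the robot's left and its +y points away from the robot.
- box_in (a point): point at the centre of the inner floor of the tool box, 4 mm above the bench; axes as the box. The box is open at the top while the lid is up; its mouth and floor are 124 x 254 mm inside
- lid (a joint): angle of the blue steel lid, rad: 0 = shut, 1.58 to 1.8 at the start (standing up or leaning a little back). The hinge is stiff (friction 0.5 N m): the lid stays where it is left at any angle and must be pushed (3 to 6 N at its edge) right down to its stop.
- lid_hinge (a point): middle of the lid's hinge line, at the top of the box's back wall: x +65 mm, z 115 mm in the box's frame. The line runs along the box's y; axes as the box
- lid_edge (a point): middle of the lid's front (free) edge, half-way through its thickness; moves with the lid. The lid is a flat plate 6 mm thick, 182 mm from hinge line to this edge, 266 mm wide. Shut, its underside is at z 115 mm and its top at 121 mm, and its front 52 mm overhang the box's front face as a lip.
- keeper (a point): middle of the 18 mm opening of the steel U-shaped keeper that hangs 67 mm below the lid's underside at the box's y +80 mm; moves with the lid. With the lid down it is 0 to 28 mm out from the box's front and the bolt passes through; otherwise the rod butts against it. With the lid up it sticks out over the +y half of the box mouth: keep the gripper clear of it.
- bolt (a joint): position of the barrel bolt, m: 0 = fully drawn back, 0.045 = fully home at its stop, through the keeper; starts at 0 to 0.006. It slides along the box's +y (away from the robot) on the box's front face, with about 2 N of friction, and stays where it is left.
- bolt_track (a point): fixed point on the axis of the bolt rod (10 mm thick, along the box's y), 14 mm out from the box's front face and 62 mm above the bench, midway across the box. The rod's guides reach 22 mm out from the face: keep fingertips more than 24 mm out.
- bolt_handle (a point): point on the bolt's red handle, moves with it: 39 mm out from the box's front face, 64 mm up, at box y -30 mm when drawn back. The handle is a plate 10 mm thick (along y), z 47 to 81 mm, 15 to 53 mm out. The shut lid's lip covers it from above: reach it from the front, tool tilted 25 to 50 degrees from vertical, fingers pointing down and towards the face.
- tape_measure: yellow and black tape measure standing upright on its foot, 39 mm thick (its x), 84 mm long with the tab (its y), 66 mm high, about 0.26 kg. Origin: underside; the solid case runs from -18 to +20 mm in x, -30 to +41 mm in y, 0 to 66 mm in z, so the middle of the case is at (1, 5) mm. Grip it across its thickness. z up when upright (it leans 0.05 rad by itself).
- tip_tin: bystander: round tin with a blue lid, 68 mm across and 44 mm high, loose; origin under its centre
- pliers: bystander: pliers with red handles lying on the bench to the right of the box, behind its back wall, 61 x 196 x 17 mm, their length along their y, loose; origin under their centre
There are look-alikes about, which are no part of the job. Several things look just like the tape_measure: the one meant starts farthest to the robot's left.

How it is judged:
By the outcome, as a careful person would: the job done as asked, in the order asked, and still so for the second after the job is handed in, with the robot touching nothing.
It also fails if it takes over 70 s, if anything falls off the work surface, if the arm or the gripper's body presses on something with over 40 N, if the wrist force passes 120 N, or if a joint passes its speed limit or range.

## Robot

A 7-joint arm with a two-finger parallel gripper is mounted at the origin on the work surface; the furniture and walls round the work are solid. World frame = base frame: x ahead of the robot, y to its left, z up, the work surface at z = 0. Lengths are in m, angles in rad, forces in N, time in s.
With the tool pointing down it reaches from about 0.425 to 0.875 m from the base axis. Payload 8.4 kg.
Tool frame: the origin (TCP) lies at the very end of the fingers, on their centre line; the grasp point (between the pads) lies 19 mm behind it; z points along the fingers, y is the line along which they close (so a half turn about z gives the same grasp; the last joint's range is limited). The gripper opens to 85 mm and grips with 20 to 120 N. Pads are 22 mm wide; open, the fingers measure 114 mm over their backs; the gripper's body (76 mm by 85 mm) begins 54 mm behind the grasp point. The pads swing forward as they close: fully open they stand 13 mm farther back than shut.
Start: joints at [-1.448, 0.333, 0.04, 1.465, -0.013, 1.343, -0.059], TCP at [0.143, 0.634, 0.191] pointing down, gripper open.
Joint ranges: [-2.58, 2.58], [-0.38, 2.09], [-1.3, 1.39], [0.25, 2.4], [-1.5, 4.64], [0.08, 2.09], [-2.65, 2.65]. Speed limits (rad/s): [2.22, 2.22, 2.79, 2.79, 3.14, 3.14, 3.14].

## Interface

Orientations are given as a rotation vector (axis times angle).
In Python, from cell import env, imaging, ticket gives the robot as it stands. Calls block until the motion is done:
- env.move_to(position, orientation): joint-space move of the TCP to a pose.
- env.line_to(position, v=0.15, rotation=None, guard=None): straight line of the TCP; rotation=None keeps the orientation; v is the mean speed in m/s. With guard (N) it stops when the force on the tool has changed by that much, and returns True; else False.
- env.goto_joints(angles): joint-space move.
- env.ungrasp() and env.gripper_close(strength=None): open the fingers fully, or close them until they stop; strength is the grip in N (None keeps the last).
- env.wait(seconds).
- env.solve_ik(position, orientation): joint angles nearest the present ones, or None.
- imaging.camera(name): name is "scene" or "top" or "wrist"; returns the picture (480x640x3 uint8, red, green, blue); there is no depth.
- imaging.calibration(name): a dict with "mtx" (3x3 intrinsics, pixels), "pose" (4x4, takes a point from camera to world coordinates); the wrist camera has in their place "tool_from_camera" (4x4, takes a point from camera to tool coordinates, whose origin is the TCP and whose axes are the flange's). Camera axes: x right, y down, z forward; pixel columns grow to the right and rows downward; lengths in m; the calibration is good to about 2 mm. A picture is of the moment at which its call begins: read the wrist's pose just before it. calibration takes no time and is no camera call.
A pose or a line that the arm cannot do raises env.IKError and nothing moves.
- ticket.close_job(): hands the job in; it is judged then, once.
Readings, each from a call of its own:
- env.current_t(): time.
- env.current_joints(): joint angles.
- env.current_qvel(): joint speeds.
- env.current_joint_torque(): joint torques, N m.
- env.current_tool_pos(): TCP position.
- env.current_tool_rot(): TCP orientation.
- env.current_contact_force(): force on the tool from outside, world axes, zero at the start.
- env.current_wrist_torque(): the same for the moment, N m.
- env.current_grip_width(): finger opening in m.
- env.current_grip_force(): force on a finger pad.
Only numpy, scipy, OpenCV 4.12 (cv2) and the standard library are available. Lean on these libraries where they do the work, as an engineer would, in place of code of your own. Each camera call takes 0.05 s, during which the arm holds its last target. There are 200 camera calls.

## Working session

There is one attempt and no reset: what is moved stays moved. The work goes in short steps, each a Python script; the robot and the scene stay as the last script left them, time stands still between calls to the robot, and variables do not carry over. Pictures are saved under pics/ and viewed, at most 10 in all, crops included, and the job is handed in when it is done.

```bash
ls; mkdir -p pics; python3 - <<'E'
from cell import env, imaging, ticket
import cv2, numpy as np
for n in ["scene","top"]:
    im=imaging.camera(n); cv2.imwrite(f"pics/{n}0.png",im[:,:,::-1])
    c=imaging.calibration(n); print(n,np.round(c["mtx"],1).tolist(),np.round(c["pose"],3).tolist())
print(np.round(imaging.calibration("wrist")["tool_from_camera"],3).tolist(), imaging.calibration("wrist")["mtx"].tolist())
print(env.current_t(),env.current_tool_pos(),env.current_tool_rot(),env.current_contact_force())
E
```

```text
pics
scene [[553.9, 0.0, 327.3], [0.0, 553.9, 228.6], [0.0, 0.0, 1.0]] [[0.08, -0.647, 0.758, -0.551], [-0.997, -0.053, 0.06, -0.131], [0.002, -0.76, -0.65, 1.022], [0.0, 0.0, 0.0, 1.0]]
top [[557.5, 0.0, 308.2], [0.0, 557.5, 241.4], [0.0, 0.0, 1.0]] [[0.011, -0.985, 0.175, 0.311], [-1.0, -0.011, -0.001, -0.071], [0.002, -0.175, -0.985, 1.232], [0.0, 0.0, 0.0, 1.0]]
[[0.0, -0.956, -0.292, 0.074], [1.0, 0.001, -0.0, 0.0], [0.001, -0.292, 0.956, -0.182], [0.0, 0.0, 0.0, 1.0]] [[370.8033391260566, 0.0, 322.8951327143967], [0.0, 370.8033391260566, 239.21703309631658], [0.0, 0.0, 1.0]]
0.1 [0.14294304 0.63360714 0.1905884 ] [-3.47782132e-01 -3.12223131e+00  2.33253846e-03] [0.30160224 0.88720394 0.44929343]
```

View pics/scene0.png

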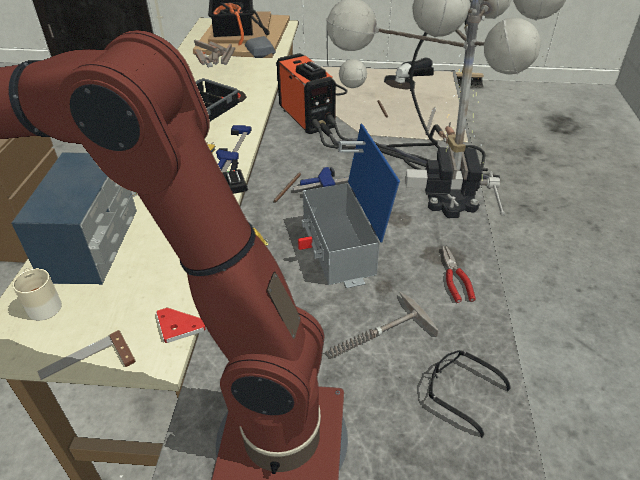

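View pics/top0.png

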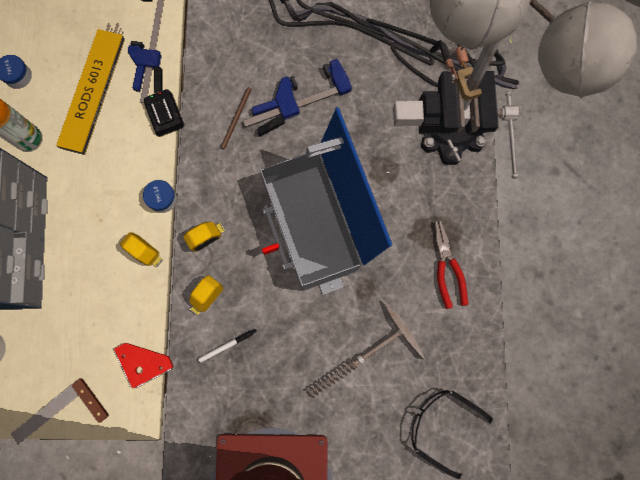

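The top view shows three yellow tape measures, at (140,249), (203,236) and (205,294). Image left is robot left, so (140,249), on the wooden top beside the tin at (158,195), should be the one meant. The box is at about (310,220), the lid is up, and the red handle is at (270,249). I'll confirm the tape with the wrist camera.

```bash
cat > h.py <<'E'
from cell import env, imaging, ticket
import cv2, numpy as np
from scipy.spatial.transform import Rotation as R
def down(yaw, tilt=0.):
    """tool z down; tool y (closing line) at world angle yaw (+90deg for x). rotvec"""
    y=np.array([np.cos(yaw),np.sin(yaw),0]); z=np.array([0,0,-1.]); x=np.cross(y,z)
    return R.from_matrix(np.c_[x,y,z]).as_rotvec()
def pose(n, tp=None, tr=None):
    c=imaging.calibration(n)
    if n!="wrist": return c["mtx"],c["pose"]
    T=np.eye(4); T[:3,:3]=R.from_rotvec(tr).as_matrix(); T[:3,3]=tp
    return c["mtx"],T@c["tool_from_camera"]
def shot(n,name=None):
    tp,tr=np.array(env.current_tool_pos()),np.array(env.current_tool_rot())
    im=imaging.camera(n)
    if name: cv2.imwrite(f"pics/{name}.png",im[:,:,::-1])
    return im,pose(n,tp,tr)
def ray(cam,uv):
    K,P=cam; d=P[:3,:3]@np.linalg.solve(K,[uv[0],uv[1],1.]); return P[:3,3],d/np.linalg.norm(d)
def onz(cam,uv,z):
    o,d=ray(cam,uv); return o+d*(z-o[2])/d[2]
def tri(obs):
    A=np.zeros((3,3)); b=np.zeros(3); rs=[ray(c,u) for c,u in obs]
    for o,d in rs:
        M=np.eye(3)-np.outer(d,d); A+=M; b+=M@o
    p=np.linalg.solve(A,b); return p,[float(np.linalg.norm(np.cross(p-o,d))) for o,d in rs]
def proj(cam,p):
    K,P=cam; q=K@(P[:3,:3].T@(np.asarray(p)-P[:3,3])); return q[:2]/q[2]
E
python3 - <<'E'
from h import *
import pickle
top=pose("top"); print([np.round(onz(top,u,0),3).tolist() for u in [(140,249),(158,195),(203,236),(205,294),(270,249)]])
r=env.current_tool_rot()
cams=[]
for i,p in enumerate([(0.45,0.33,0.30),(0.50,0.26,0.30)]):
    env.move_to(p,r); _,c=shot("wrist",f"w{i}"); cams.append(c)
shot("scene","s1"); pickle.dump(cams,open("cams.pkl","wb"))
a=cv2.imread("pics/w0.png");b=cv2.imread("pics/w1.png")
cv2.imwrite("pics/w01.png",np.vstack([cv2.resize(a,(400,300)),cv2.resize(b,(400,300))]))
print(env.current_t(),env.current_tool_pos())
E
```

```text
[[0.508, 0.304, 0.0], [0.633, 0.271, 0.0], [0.539, 0.165, 0.0], [0.409, 0.154, 0.0], [0.511, 0.013, 0.0]]
2.3167 [0.49922186 0.26149198 0.29966873]
```

View pics/w01.png

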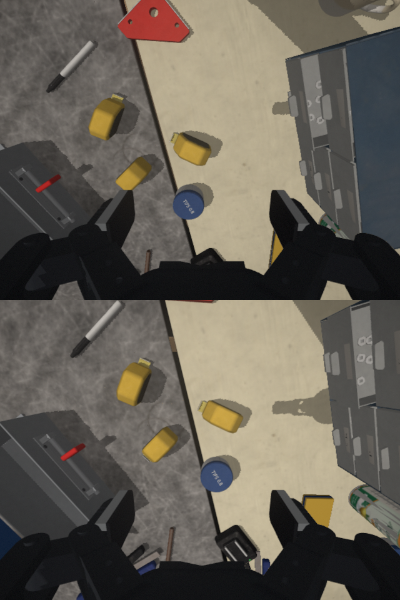

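```bash
python3 - <<'E'
import cv2,numpy as np
a=cv2.imread("pics/w0.png")[190:360,250:360];b=cv2.imread("pics/w1.png")[145:315,300:410];t=cv2.imread("pics/top0.png")[175:285,105:215]
# scale 3.5
cv2.imwrite("pics/c1.png",np.hstack([cv2.resize(a,None,fx=2.4,fy=2.4),cv2.resize(b,None,fx=2.4,fy=2.4),cv2.resize(t,(264,408))[:, :]]))
E
```

```text
(no output)
```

View pics/c1.png

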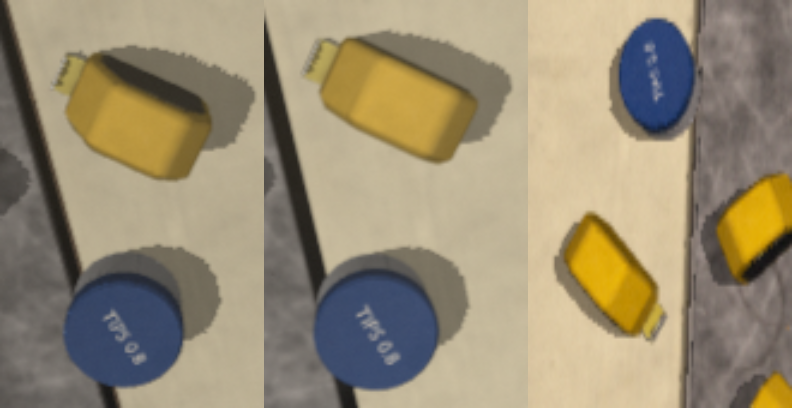

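View pics/s1.png

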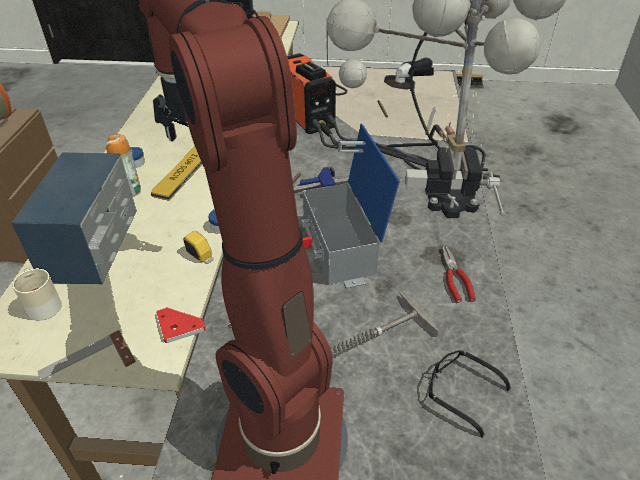

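The enlarged crop confirms the yellow tape measure on the wooden top, standing, with its tab at the right end and the tin next to it. It is farther left than the other two, at about y=0.30 against 0.165 and 0.154. Next I need its numbers and a close view of the box.

```bash
python3 - <<'E'
from h import *
import pickle
cams=pickle.load(open("cams.pkl","rb")); top=pose("top")
V=[(cams[0],"w0",(295,240)),(cams[1],"w1",(355,185)),(top,"top0",(140,249))]
T=[(cams[0],"w0",(300,327)),(cams[1],"w1",(345,282)),(top,"top0",(158,195))]
def blob(n,seed,lo,hi):
    hsv=cv2.cvtColor(cv2.imread(f"pics/{n}.png"),cv2.COLOR_BGR2HSV)
    m=cv2.morphologyEx(cv2.inRange(hsv,lo,hi),cv2.MORPH_OPEN,np.ones((3,3)))
    cs,_=cv2.findContours(m,cv2.RETR_EXTERNAL,cv2.CHAIN_APPROX_NONE)
    return min(cs,key=lambda c:-cv2.pointPolygonTest(c,seed,True))
obs=[];
for c,n,s in V:
    k=blob(n,s,(15,140,60),(35,255,255)); r=cv2.minAreaRect(k); obs.append((c,r[0]))
    b=cv2.boxPoints(r); e=[b[1]-b[0],b[2]-b[1]]; e=max(e,key=np.linalg.norm)
    z=0.05; d=onz(c,np.array(r[0])+e/2,z)-onz(c,np.array(r[0])-e/2,z)
    print(n,cv2.contourArea(k),np.round(r[0],1),"ang",np.arctan2(d[1],d[0]),"len",np.linalg.norm(d),np.round(onz(c,r[0],.04),3))
print("tape",tri(obs),tri(obs[:2]))
ob=[]
for c,n,s in T:
    k=blob(n,s,(100,80,30),(125,255,255)); (u,w)=cv2.minEnclosingCircle(k)[0]; ob.append((c,(u,w))); print(n,u,w,cv2.contourArea(k))
print("tin",tri(ob))
t=cv2.imread("pics/top0.png")[100:300,240:400];s=cv2.imread("pics/s1.png")[115:295,295:405]
C=np.zeros((600,800,3),np.uint8);C[:,:480]=cv2.resize(t,(480,600),interpolation=cv2.INTER_CUBIC);C[:522,480:799]=cv2.resize(s,(319,522),interpolation=cv2.INTER_CUBIC)
cv2.imwrite("pics/c2.png",C)
E
```

```text
w0 1617.0 [305.4 241.1] ang 0.8490085622401546 len 0.07155883942994994 [0.506 0.296 0.04 ]
w1 1840.5 [354.5 187.2] ang 0.9073192782859268 len 0.07296712911476087 [0.505 0.297 0.04 ]
top0 706.5 [140.5 249.8] ang -2.2205467681427775 len 0.09220263485228486 [0.5   0.291 0.04 ]
tape (array([0.50502319, 0.29519384, 0.03195244]), [0.002941880930003665, 0.0020894141548641293, 0.004146886057602852]) (array([0.50344688, 0.29652891, 0.04719047]), [0.0002167860876698803, 0.00021678608766991628])
w0 301.0956115722656 327.9101257324219 1684.0
w1 346.1421203613281 282.5456237792969 1880.5
top0 158.1012725830078 194.53797912597656 680.0
tin (array([0.62495245, 0.2613145 , 0.03610737]), [0.0004530535158061336, 0.0004774642442298179, 0.0005378073132318088])
```

View pics/c2.png

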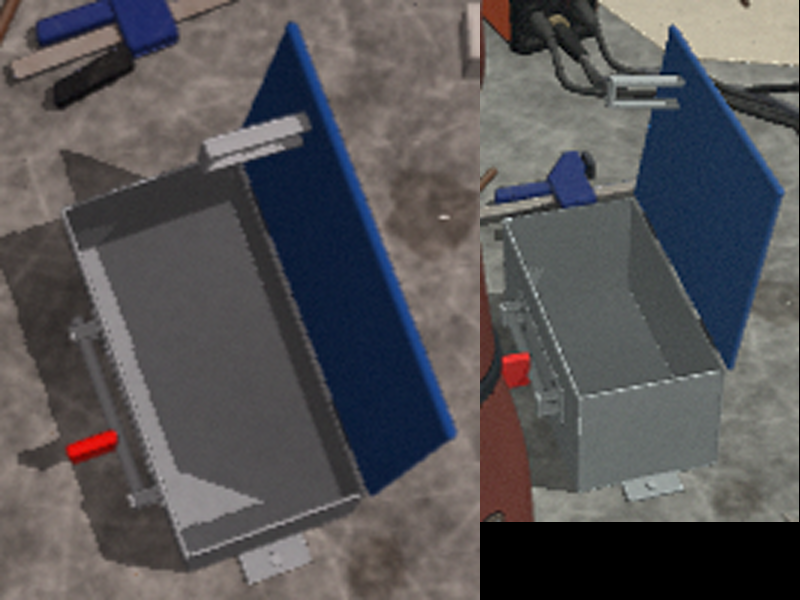

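Box corners in the crops. Top camera: front-far (262,169.7), front-near (302.7,285.3), back-near (360.7,265.3). Scene camera: front-near (329.5,251.2), front-far (303.6,191.5), back-near (378.4,243.3). The lid's free-edge corners are at top (336.7,108.3) and (391.7,245), scene (361.2,124.7) and (398.8,180.5).

```bash
python3 - <<'E'
from h import *
import pickle
cams=pickle.load(open("cams.pkl","rb")); top=pose("top"); sc=pose("scene")
ft={(-65,130):((262,169.7),(303.6,191.5)),(-65,-130):((302.7,285.3),(329.5,251.2)),(65,-130):((360.7,265.3),(378.4,243.3))}
L=[];W=[]
for k,(a,b) in ft.items():
    p,e=tri([(top,a),(sc,b)]); print(k,np.round(p,4),np.round(e,4),"on z",np.round(onz(top,a,.113),4),np.round(onz(sc,b,.113),4)); L.append(np.array(k)/1e3); W.append((onz(top,a,.113)[:2]+onz(sc,b,.113)[:2])/2)
p,e=tri([(sc,(347.8,184)),]*1+[(sc,(347.8,184))]) if 0 else (None,None)
L.append(np.array([.065,.130])); W.append(onz(sc,(347.8,184),.113)[:2])
L=np.array(L);W=np.array(W); l=L-L.mean(0); w=W-W.mean(0)
yaw=np.arctan2((l[:,0]*w[:,1]-l[:,1]*w[:,0]).sum(),(l*w).sum()); Rm=np.array([[np.cos(yaw),-np.sin(yaw)],[np.sin(yaw),np.cos(yaw)]])
c=W.mean(0)-Rm@L.mean(0); print("yaw",yaw,"c",c,"res mm",np.round((L@Rm.T+c-W)*1e3,1).tolist())
tobox=lambda p: np.r_[Rm.T@(np.array(p)[:2]-c),p[2]]
for a,b in [((336.7,108.3),(361.2,124.7)),((391.7,245),(398.8,180.5))]:
    p,e=tri([(top,a),(sc,b)]); q=tobox(p); print("lid corner box",np.round(q,4),np.round(e,4),"angle",np.arctan2(q[2]-.115,-(q[0]-.065)))
# red handle
o=[]
for cam,n,s in [(top,"top0",(270,249)),(sc,"scene0",(304,243)),(cams[0],"w0",(78,292)),(cams[1],"w1",(115,243))]:
    h=cv2.cvtColor(cv2.imread(f"pics/{n}.png"),cv2.COLOR_BGR2HSV); m=cv2.inRange(h,(0,150,80),(8,255,255))|cv2.inRange(h,(172,150,80),(180,255,255))
    nl,lab,st,ce=cv2.connectedComponentsWithStats(m); i=min(range(1,nl),key=lambda i:np.hypot(*(ce[i]-s))+(50 if st[i,4]<15 else 0))
    print(n,st[i],np.round(ce[i],1)); o.append((cam,ce[i]))
p,e=tri(o); print("handle",p,np.round(e,4),"box",tobox(p))
np.savez("box.npz",yaw=yaw,c=c)
E
```

```text
(-65, 130) [0.6605 0.028  0.1122] [0.0019 0.0019] on z [0.6603 0.0261 0.113 ] [0.6594 0.0298 0.113 ]
(-65, -130) [ 0.4192 -0.061   0.119 ] [0.001 0.001] on z [ 0.4198 -0.0619  0.113 ] [ 0.4256 -0.0595  0.113 ]
(65, -130) [ 0.4613 -0.1776  0.1153] [0.0009 0.0009] on z [ 0.4617 -0.1787  0.113 ] [ 0.4638 -0.1767  0.113 ]
yaw -1.217834390156136 c [ 0.56238461 -0.07491129] res mm [[2.1, 3.1], [-4.8, 1.9], [0.1, -3.1], [2.6, -1.8]]
lid corner box [0.096  0.1322 0.2931] [0.0008 0.0008] angle 1.7430779603001085
lid corner box [ 0.0979 -0.1322  0.2977] [0.0015 0.0015] angle 1.7487263464715221
top0 [262 243  17  12 117] [270.2 248.5]
scene0 [298 237  14  13 151] [304.5 242.5]
w0 [ 57 280  38  28 269] [ 72.5 295.6]
w1 [ 97 230  39  27 364] [115.7 243. ]
handle [0.50165664 0.00908106 0.06966049] [0.0011 0.002  0.0027 0.0015] box [-0.09980683 -0.02794991  0.06966049]
```

```bash
python3 - <<'E'
from h import *
for th in (-.66,2.48):
    q=env.solve_ik([.504,.2965,.023],down(th)); print(th,None if q is None else np.round(q,2))
r=down(-.66)
env.move_to([.504,.2965,.13],r); im,cam=shot("wrist","w2")
print(np.round(proj(cam,[.504,.2965,.066])), np.round(env.current_joints(),2))
print(env.line_to([.504,.2965,.024],v=.1,guard=8), env.current_tool_pos())
env.gripper_close(40); print(env.current_grip_width(),env.current_grip_force())
env.line_to([.504,.2965,.2],v=.2); print(env.current_grip_width(),env.current_contact_force(),env.current_t())
b=np.load("box.npz"); yaw=float(b["yaw"]);
for th in (yaw+np.pi/2,yaw-np.pi/2):
  for z in (.35,.03):
    p=b["c"]+np.array([np.cos(yaw),np.sin(yaw)])*-.01+np.array([-np.sin(yaw),np.cos(yaw)])*-.05
    q=env.solve_ik([*p,z],down(th)); print(th,z,p,None if q is None else np.round(q,2))
_,_=shot("wrist","w3")
cv2.imwrite("pics/w23.png",np.hstack([cv2.resize(cv2.imread(f"pics/w{i}.png"),(400,300)) for i in (2,3)]))
E
```

```text
-0.66 [-1.01  0.38  0.49  1.83 -0.21  0.98 -1.09]
2.48 [-0.82  0.35  0.26  1.82 -0.11  0.98  1.96]
[323. 239.] [-1.03  0.26  0.5   1.73 -0.13  1.19 -1.15]
False [0.50449764 0.29677098 0.02466437]
0.0004746279776899512 5.13534509336715
0.0002203842159890915 [ 0.28822232 -0.02450485 -1.44392813] 7.1083
0.35296193663876063 0.35 [ 0.51201018 -0.08281169] [-0.73 -0.    0.82  1.54  0.    1.61  0.44]
0.35296193663876063 0.03 [ 0.51201018 -0.08281169] [-0.55  0.26  0.72  1.99 -0.21  0.96  0.62]
-2.7886307169510323 0.35 [ 0.51201018 -0.08281169] None
-2.7886307169510323 0.03 [ 0.51201018 -0.08281169] [-0.72  0.31  0.92  2.   -0.3   0.97 -2.44]
```

View pics/w23.png

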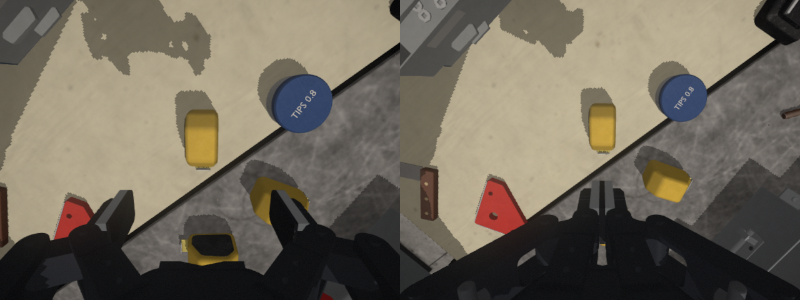

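The grasp closed empty. The apparent tape and tin sizes suggest the wooden top is lower than z=0, so I'll probe its height with closed fingers on a clear patch.

```bash
python3 - <<'E'
from h import *
env.line_to([.53,.38,.1],v=.3)
print(env.line_to([.53,.38,-.10],v=.06,guard=5), env.current_tool_pos(),env.current_contact_force())
env.line_to([.53,.38,.1],v=.3); env.ungrasp(); print(env.current_t())
E
```

```text
True [ 0.52989549  0.37988699 -0.04069179] [-2.78024089 -1.70064112  8.30815699]
11.2917
```

The wood top is at z≈-0.040. I'll recompute the tape on that plane and re-grasp.

```bash
python3 - <<'E'
from h import *
r=down(-.66)
env.move_to([.50,.30,.13],r)
im,cam=shot("wrist","w4")
h=cv2.cvtColor(im,cv2.COLOR_RGB2HSV); m=cv2.morphologyEx(cv2.inRange(h,(15,140,60),(35,255,255)),cv2.MORPH_OPEN,np.ones((3,3)))
cs,_=cv2.findContours(m,cv2.RETR_EXTERNAL,cv2.CHAIN_APPROX_NONE); k=min(cs,key=lambda c:-cv2.pointPolygonTest(c,tuple(map(float,proj(cam,[.5,.3,.01]))),True))
rc=cv2.minAreaRect(k); b=cv2.boxPoints(rc); e=max([b[1]-b[0],b[2]-b[1]],key=np.linalg.norm); z=.015
f=lambda s: onz(cam,np.array(rc[0])+s*e,z)
d=f(.5)-f(-.5); ang=np.arctan2(d[1],d[0]); p=onz(cam,rc[0],z); print(rc,p,ang%np.pi,np.linalg.norm(d))
ang%=np.pi; th=ang-np.pi/2; r=down(th)
env.move_to([p[0],p[1],.08],r)
print(env.line_to([p[0],p[1],-.016],v=.1,guard=8), env.current_tool_pos())
env.gripper_close(50); print(env.current_grip_width(),env.current_grip_force())
env.line_to([p[0],p[1],.2],v=.2); print(env.current_grip_width(),env.current_contact_force(),env.current_t(),th)
shot("scene","s5"); shot("wrist","w5")
cv2.imwrite("pics/ws5.png",np.hstack([cv2.resize(cv2.imread(f"pics/{i}.png"),(400,300)) for i in ("s5","w5")]))
E
```

```text
((327.9999694824219, 219.99996948242188), (89.99998474121094, 51.99999237060547), 90.0) [0.50406641 0.29700888 0.015     ] 0.913937196975025 0.07668464171033942
False [ 0.50458356  0.29729675 -0.01534024]
0.03777989422635483 50.138822766020894
0.03782574692522241 [-0.99878461  0.01336626 -2.30155158] 14.95 -0.6568591298198716
```

```bash
cat >> h.py <<'E'
_b=np.load("box.npz"); YAW=float(_b["yaw"]); RB=R.from_euler("z",YAW).as_matrix(); C=np.r_[_b["c"],0]
def B(x,y,z): return C+RB@np.array([x,y,z])
def Brot(xt,yt,zt): return R.from_matrix(RB@np.c_[xt,yt,zt]).as_rotvec()
E
python3 - <<'E'
from h import *
r=down(YAW+np.pi/2); X,Y=-.006,-.05
env.move_to(B(X,Y,.25),r); print(env.current_grip_width(),env.current_t())
print(env.line_to(B(X,Y,.045),v=.15,guard=15),env.line_to(B(X,Y,.028),v=.03,guard=5),env.current_tool_pos(),env.current_contact_force())
env.ungrasp(); env.line_to(B(X,Y,.25),v=.2); print(env.current_t())
env.line_to(B(X-.1,Y,.32),v=.3)
im,_=shot("wrist","w6"); shot("top","t6"); print(env.current_t())
cv2.imwrite("pics/ws6.png",np.hstack([cv2.resize(cv2.imread(f"pics/{i}.png"),(400,300)) for i in ("t6","w6")]))
E
```

```text
0.03753447698555486 16.5
False False [ 0.51339578 -0.08666956  0.02799432] [ 0.50395935  0.55907903 -2.27304928]
20.525
21.1833
```

View pics/ws6.png

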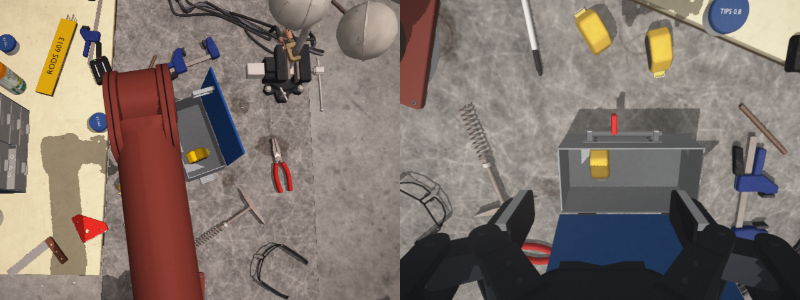

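The tape measure is in the box at about (598,163) in the half-size wrist view, apparently standing. I'll check that numerically while refining the box pose from this view, then do IK checks for the lid and bolt.

```bash
python3 - <<'E'
from h import *
cam=pose("wrist",np.array(env.current_tool_pos()),np.array(env.current_tool_rot()))
h=cv2.cvtColor(cv2.imread("pics/w6.png"),cv2.COLOR_BGR2HSV)
def blobs(m,s):
    n,l,st,ce=cv2.connectedComponentsWithStats(m); i=min(range(1,n),key=lambda i:np.hypot(*(ce[i]-s))+(99 if st[i,4]<40 else 0)); return st[i],ce[i]
y=blobs(cv2.inRange(h,(15,140,60),(35,255,255)),(317,260)); r=blobs(cv2.inRange(h,(0,150,80),(8,255,255)),(342,198))
print("yellow",y,"red",r)
inv=lambda p: RB.T@(p-C)
print("handle box@.075",inv(onz(cam,r[1],.075)))
for z in (.004,.07):
  print(z,[np.round(proj(cam,B(-.006+a,-.05+b,z))).tolist() for a in(-.036,.036) for b in (-.0195,.0195)])
print("rim proj",[np.round(proj(cam,B(a,b,.113))).tolist() for a,b in((-.065,-.13),(-.065,.13),(.065,-.13),(.065,.13))])
for n,p in dict(back=B(.15,-.02,.28),shut=B(-.08,-.02,.121)).items():
  for s in (1,-1):
    q=env.solve_ik(p,down(YAW+s*np.pi/2)); print(n,s,None if q is None else np.round(q,2))
for t in (35,40,45):
  c,s=np.cos(np.radians(t)),np.sin(np.radians(t))
  for sg in (1,-1):
    rr=Brot([-sg*c,0,-sg*s],[0,sg,0],[s,0,-c])
    for p in (B(-.103,-.075,.06),B(-.103,.01,.06)):
      q=env.solve_ik(p,rr); print(t,sg,None if q is None else np.round(q,2))
cv2.imwrite("pics/w6c.png",cv2.resize(cv2.imread("pics/w6.png")[160:350,230:500],(800,563)))
E
```

```text
yellow (array([ 304,  240,   31,   45, 1329], dtype=int32), array([319.10007524, 261.64559819])) red (array([338, 182,   9,  34, 288], dtype=int32), array([342.00694444, 198.50347222]))
handle box@.075 [-0.09843019 -0.02859212  0.075     ]
0.004 [[310.0, 229.0], [338.0, 229.0], [310.0, 277.0], [337.0, 277.0]]
0.07 [[308.0, 243.0], [340.0, 243.0], [308.0, 297.0], [339.0, 297.0]]
rim proj [[250.0, 235.0], [489.0, 235.0], [257.0, 340.0], [475.0, 340.0]]
back 1 [-0.46  0.41  1.06  1.4  -0.36  1.54  0.92]
back -1 [-0.53  0.49  1.22  1.4  -0.45  1.56 -2.14]
shut 1 [-0.77  0.12  0.76  1.91 -0.09  1.14  0.38]
shut -1 [-1.16  0.23  1.24  1.92 -0.23  1.16 -2.62]
35 1 [-0.86  0.12  0.26  2.2   0.64  1.09 -0.63]
35 1 [-0.88  0.28  0.35  2.02  0.58  1.07 -0.53]
35 -1 [-1.02  0.12  0.42  2.21  0.63  1.08  2.53]
35 -1 [-0.92  0.29  0.39  2.02  0.57  1.06  2.62]
40 1 [-0.85  0.17  0.18  2.2   0.7   1.14 -0.74]
40 1 [-0.87  0.32  0.28  2.01  0.66  1.11 -0.64]
40 -1 [-1.05  0.17  0.39  2.21  0.68  1.11  2.43]
40 -1 [-0.97  0.33  0.39  2.02  0.63  1.09  2.53]
45 1 [-0.85  0.23  0.12  2.2   0.76  1.19 -0.84]
45 1 [-0.86  0.37  0.21  2.01  0.74  1.17 -0.73]
45 -1 [-1.07  0.23  0.37  2.21  0.72  1.15  2.34]
45 -1 [-1.    0.38  0.38  2.02  0.69  1.13  2.45]
```

View pics/w6c.png

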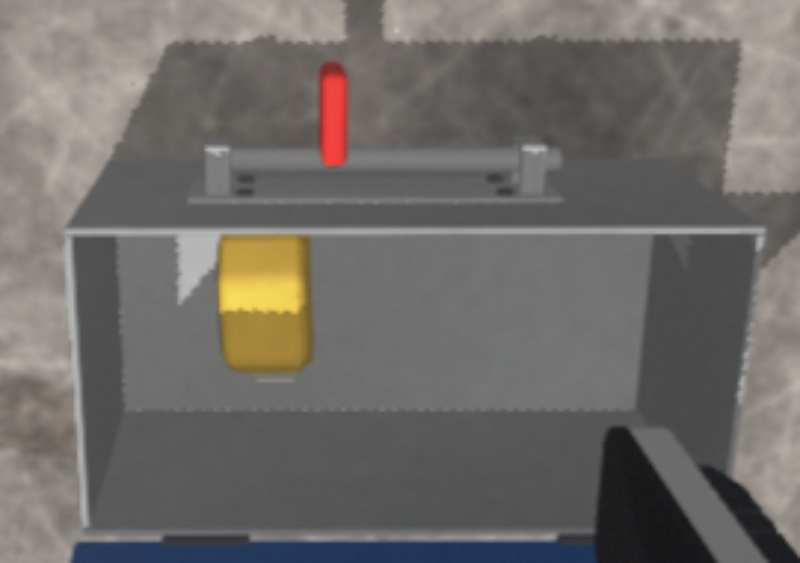

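The tape is upright in the box. The rim sits about 3 mm further +x than in my model, so I'll correct the box pose. Next is the lid: go round behind it with closed fingers and follow its arc down.

```bash
sed -i 's|^def B(|C=C+RB@np.array([.003,0,0])\ndef B(|' h.py; python3 - <<'E'
from h import *
r=down(YAW+np.pi/2); Y=-.02; hx=.011
env.gripper_close(20)
env.line_to(B(-.05,Y,.38),v=.3); env.line_to(B(.15,Y,.38),v=.3); print(env.line_to(B(.15,Y,.28),v=.2,guard=10),env.current_t())
for a in [1.73,1.5,1.25,1.0,.75,.5,.3,.15,.05,-.01]:
    P=B(.065-.165*np.cos(a)+.006*np.sin(a)+hx,Y,.115+.165*np.sin(a)+.006*np.cos(a) - (.02 if a>1.6 else 0))
    g=env.line_to(P,v=.12 if a>.1 else .04,guard=25); print(a,g,np.round(env.current_contact_force(),1),round(env.current_t(),1))
    if g: break
p=RB.T@(np.array(env.current_tool_pos())-C); print("box frame tcp",p)
E
```

```text
False 23.8667
1.73 False [-0.2  0.7  0.9] 24.4
1.5 False [ 0.2  0.3 -1.1] 24.9
1.25 False [-0.9 -1.   0.5] 25.4
1.0 False [0.2 0.4 0.4] 25.9
0.75 False [-0.3 -0.3  0.3] 26.4
0.5 False [-0.5  0.7  0.6] 26.9
0.3 False [ 0.5  0.3 -0.8] 27.3
0.15 False [ 0.  -0.8 -0.1] 27.7
0.05 False [ 0.3 -0.2  0.1] 28.2
-0.01 False [0.3 0.2 0.1] 28.6
box frame tcp [-0.08907156 -0.02021654  0.11907046]
```

```bash
python3 - <<'E'
from h import *
shot("top","t7");shot("scene","s7");shot("wrist","w7")
cv2.imwrite("pics/c7.png",np.vstack([np.hstack([cv2.resize(cv2.imread(f"pics/{i}.png"),(400,300)) for i in ("t7","w7")]),np.hstack([cv2.resize(cv2.imread("pics/s7.png")[90:315,200:500],(400,300)),np.zeros((300,400,3),np.uint8)])]))
E
```

View pics/c7.png

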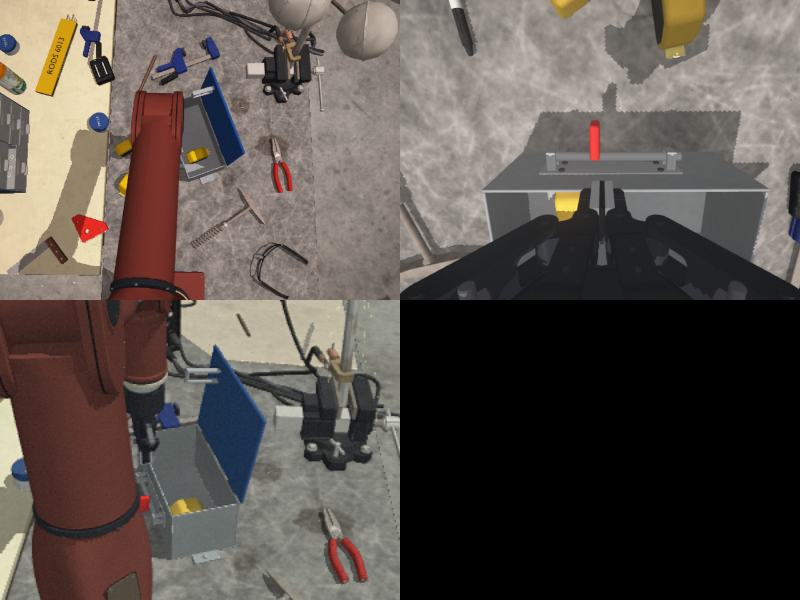

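The lid hasn't moved: the fingers passed just over its edge with no contact. Together with the empty first grasp, the "-0.04" table and the force-free placing, this suggests the fingertips sit about 40 mm higher than the reported TCP. I'll probe the grey bench, which is z=0 by definition, first vertical and then tilted, to tell a z offset from a tool-length offset.

```bash
python3 - <<'E'
from h import *
r=down(YAW+np.pi/2)
env.line_to(B(-.089,-.02,.22),v=.3); env.move_to([.63,.12,.12],r)
print("vert",env.line_to([.63,.12,-.08],v=.07,guard=4),env.current_tool_pos(),env.current_contact_force())
env.line_to([.63,.12,.12],v=.3)
c=s=np.sqrt(.5); rr=Brot([-c,0,-s],[0,1,0],[s,0,-c])
env.move_to([.63,.12,.12],rr)
print("tilt",env.line_to([.63,.12,-.06],v=.07,guard=4),env.current_tool_pos(),env.current_contact_force())
env.line_to([.63,.12,.14],v=.3); print(env.current_t())
E
```

```text
vert True [ 0.62987845  0.11989848 -0.03968816] [-3.97018935 -1.04862315 12.06340135]
tilt True [ 0.63009064  0.11991181 -0.02230032] [-3.53542234  2.9724494   9.63961224]
36.025
```

The tilt probe reads -0.022 against -0.040 vertical. That matches fingertips 40 mm short of the reported TCP along the tool axis, with the cameras fine. I'll command tip positions with that correction, check the tape numerically, and redo the lid.

```bash
cat >> h.py <<'E'
def tip(p,rot): return np.asarray(p)+.0397*R.from_rotvec(rot).as_matrix()[:,2]
def tipbox(): return RB.T@(np.array(env.current_tool_pos())-.0397*R.from_rotvec(env.current_tool_rot()).as_matrix()[:,2]-C)
E
python3 - <<'E'
from h import *
r=down(YAW+np.pi/2); Y=-.02; hx=.009
L=lambda x,z,v,g=None: env.line_to(tip(B(x,Y,z),r),v=v,guard=g)
env.line_to(np.array(env.current_tool_pos())+[0,0,.1],v=.3)
env.move_to(tip(B(-.05,Y,.38),r),r); L(.15,.38,.3); print(L(.15,.27,.25,10),tipbox(),env.current_t())
ok=True
for a in [1.73,1.5,1.25,1.0,.75,.5,.3,.15,.05]:
    g=L(.065-.165*np.cos(a)+.006*np.sin(a)+hx,.115+.165*np.sin(a)+.006*np.cos(a)-(.02 if a>1.6 else 0),.14,25)
    print(a,g,np.round(env.current_contact_force(),1),round(env.current_t(),1))
    if g: ok=False;break
if ok: print("final",L(-.09,.108,.04,15),tipbox(),env.current_contact_force(),env.current_t())
# tape check on earlier top view t7
for n in ("t7",):
    cam=pose("top"); h=cv2.cvtColor(cv2.imread(f"pics/{n}.png"),cv2.COLOR_BGR2HSV); m=cv2.inRange(h,(15,140,60),(35,255,255))
    N,l,st,ce=cv2.connectedComponentsWithStats(m); i=min(range(1,N),key=lambda i:np.hypot(*(ce[i]-[317,248]))+(99 if st[i,4]<40 else 0)); print(st[i])
    q=np.array([proj(cam,B(x,y,z)) for x in(-.057,.014) for y in(-.0695,-.0305) for z in(.006,.07)]); print("upright hull",q.min(0),q.max(0))
E
```

```text
False [ 0.14910196 -0.01899915  0.27143523] 38.9
1.73 False [ 0.4 -0.3  0.4] 39.4
1.5 False [ 0.6 -1.4 -0.7] 39.8
1.25 False [ 0.2  0.3 -0.3] 40.3
1.0 False [0.1 0.8 0.5] 40.7
0.75 False [-0.3  0.6  0.7] 41.2
0.5 False [ 0.1 -1.7 -0.7] 41.6
0.3 False [ 0.9  1.  -0.3] 42.0
0.15 False [ 0.6 -0.   0.4] 42.3
0.05 False [-0.9  0.1 -0. ] 42.6
final True [-0.0902129  -0.01914998  0.12076415] [-3.48515421  1.0255748  12.74631716] 42.9417
[298 236  38  26 619]
upright hull [290.61859828 231.16052044] [328.44187801 263.4991389 ]
```

The lid met its stop with the tip at z=0.1208 (nominal top 0.121), so it is shut. Next I'll back off, check with a blue mask, and do the bolt using the flipped tilted pose, which keeps the camera above and clear of the look-alike tapes.

```bash
python3 - <<'E'
from h import *
rv=down(YAW+np.pi/2); t=np.radians(43); c,s=np.cos(t),np.sin(t); rr=Brot([c,0,s],[0,-1,0],[s,0,-c]); ax=np.array([s,0,-c])
env.line_to(tip(B(-.09,-.02,.28),rv),v=.3); env.line_to(tip(B(-.22,-.07,.30),rv),v=.3)
S=np.array([-.103,-.072,.060]); pre=S-.13*ax
env.move_to(tip(B(*pre),rr),rr); print(env.current_t(),np.round(env.current_joints(),2))
im,cam=shot("wrist","w8"); ti,tc=shot("top","t8"); si,scc=shot("scene","s8")
blue=lambda im,cam: [cv2.inRange(cv2.cvtColor(im,cv2.COLOR_RGB2HSV),(105,120,30),(125,255,255))[min(479,max(0,int(v))),min(639,max(0,int(u)))]//255 for u,v in [proj(cam,B(x,y,.121)) for x in(-.1,-.03,.04) for y in(-.1,0,.1)]]
print("top",blue(ti,tc),"scene",blue(si,scc))
h=cv2.cvtColor(im,cv2.COLOR_RGB2HSV); m=cv2.inRange(h,(0,150,60),(8,255,255)); n,l,st,ce=cv2.connectedComponentsWithStats(m)
for i in range(1,n):
    if st[i,4]>30: print("red",st[i],"pred",proj(cam,B(-.104,-.03,.064)))
print(env.line_to(tip(B(*S),rr),v=.12,guard=8),tipbox(),env.current_contact_force(),env.current_t())
E
```

```text
46.2833 [ 0.17  0.3  -1.1   2.06  0.85  1.54  2.22]
top [np.uint8(1), np.uint8(1), np.uint8(1), np.uint8(1), np.uint8(1), np.uint8(1), np.uint8(1), np.uint8(1), np.uint8(1)] scene [np.uint8(0), np.uint8(0), np.uint8(0), np.uint8(1), np.uint8(0), np.uint8(0), np.uint8(1), np.uint8(1), np.uint8(1)]
red [ 398    0   84   27 1581] pred [267.32144295 227.03181261]
red [257 242  15  13  78] pred [267.32144295 227.03181261]
False [-0.10353166 -0.07154101  0.06038174] [-0.64638999  0.42967036  1.17586814] 47.6667
```

```bash
python3 - <<'E'
from h import *
rr=env.current_tool_rot()
for y in (-.05,-.03,-.015,.0,.015,.03):
    g=env.line_to(tip(B(-.103,y,.060),rr),v=.05,guard=12); print(y,g,np.round(tipbox(),4),np.round(RB.T@np.array(env.current_contact_force()),1),round(env.current_t(),1))
    if g: break
E
```

```text
-0.05 False [-0.1032 -0.05    0.0598] [-0.3 -0.3  0.2] 48.3
-0.03 False [-0.1031 -0.0296  0.06  ] [-0.9  0.5 -0. ] 48.8
-0.015 False [-0.103  -0.0145  0.06  ] [-0.3  0.5 -0.5] 49.3
0.0 True [-0.1029 -0.0028  0.0594] [-0.5 -2.9  1.7] 49.6
```

```bash
python3 - <<'E'
from h import *
rr=env.current_tool_rot(); ax=RB.T@R.from_rotvec(rr).as_matrix()[:,2]
g=env.line_to(tip(B(-.103,.012,.060),rr),v=.03,guard=20); p=tipbox(); print(g,p,RB.T@np.array(env.current_contact_force()))
q=np.array([-.103,p[1]-.012,.06]); env.line_to(tip(B(*q),rr),v=.1); q=q-.13*ax; env.line_to(tip(B(*q),rr),v=.2)
q[0]-=.03
im,cam=shot("wrist","w9"); h=cv2.cvtColor(im,cv2.COLOR_RGB2HSV); m=cv2.inRange(h,(0,150,60),(8,255,255)); n,l,st,ce=cv2.connectedComponentsWithStats(m)
for i in range(1,n):
    if st[i,4]>30: print("red",st[i],RB.T@(onz(cam,ce[i],.055)-C),"pred home",proj(cam,B(-.104,.015,.055)))
rv=down(YAW+np.pi/2); env.line_to(np.array(env.current_tool_pos())+[0,0,.12],v=.3)
ti,tc=shot("top","t9"); hs=cv2.cvtColor(ti,cv2.COLOR_RGB2HSV); mb=cv2.inRange(hs,(105,120,30),(125,255,255))
print("lid blue",[int(mb[int(v),int(u)])for u,v in [proj(tc,B(x,y,.121)) for x in(-.11,.055) for y in(-.12,0,.12)]],"outside front", [int(mb[int(v),int(u)])for u,v in [proj(tc,B(-.125,y,.121)) for y in(-.1,0,.1)]])
n,l,st,ce=cv2.connectedComponentsWithStats(mb)
print([(ce[i].round().tolist(),int(st[i,4])) for i in range(1,n) if st[i,4]>300], env.current_t())
E
```

```text
True [-0.10290036 -0.00295295  0.05890566] [-0.20540399 -2.05630352  1.58264202]
red [ 442    0   83   29 1456] [ 0.16831872 -0.19939146  0.055     ] pred home [283.12609594 233.07660174]
red [274 243  14  13  88] [-0.11761288  0.01644219  0.055     ] pred home [283.12609594 233.07660174]
lid blue [255, 255, 255, 255, 255, 255] outside front [0, 0, 0]
[([142.0, 62.0], 700), ([12.0, 69.0], 554), ([339.0, 77.0], 453), ([281.0, 101.0], 820), ([298.0, 221.0], 11384), ([158.0, 195.0], 637)] 51.5667
```

```bash
python3 -c "
from cell import ticket; print(ticket.close_job())"
```

```text
the job is handed in; nothing more can be done
None
```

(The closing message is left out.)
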